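# Short spin: shut the lid, switch on, hold the round key

## Task

Run a short spin on the tube spinner: with the closed fingers push its lid down until it is fully shut, then press the raised end of the rocker on the power box down as far as it goes, then press the round key of the key box fully down and keep it down; the program finishes while the fingers are still holding it down. Keep to this order, and do not press the square key. Nothing is to be lifted or shoved out of place; leave all the other things on the bench where they are.

Things in the scene. Friction and masses are not known exactly. Their poses are not given: they have to be found in the camera images.
- spinner: Tube spinner: a white box with a grey foot, 166 x 160 mm, fixed to the bench, with a round rotor well and a hinged lid. Origin at the centre of its underside, z up; the lid's hinge line is parallel to its y axis, 77 mm from the origin on the +x side (away from the robot), 79 mm up. With the lid shut its top is 85 mm above the bench at the edges, 87 mm in the middle. May be turned up to 0.35 rad.
- lid (a joint): Lid angle in rad: 0 shut, about 0.45 to 0.8 at the start, 1.2 wide open. It stays where it is left; about 1 to 3 N at its free edge or middle moves it. It is shut by pushing down on its upper face, for instance straight down above the spinner's origin; it needs no latch.
- lid_centre (a point): Centre of the lid's upper face. The lid is a plain white plate, 150 mm from hinge to free edge, 146 mm wide, 10 mm thick, with a low round disc in the middle and a small lip at the free edge, which points to the robot. The point swings with the lid; z is the lid's outward normal.
- power_box: Loose white box, 130 x 100 x 43 mm, about 0.9 kg, on rubber feet, with one large rocker on top. Origin at the centre of its underside, z up, x along the rocker from its low end to the end that is raised at the start. It may be turned any way.
- rocker (a joint): Rocker angle in rad: 0 off (as at the start), 0.36 on, with the end that was raised now down. It stays where it is left; about 2 to 3 N near its end tips it.
- rocker_press (a point): Point on the upper face of the rocker, on its middle line, 26 mm from the pivot towards the raised end. The rocker is a grey paddle 72 x 36 x 10 mm, with a thin dark bar across its raised end, its pivot 53 mm above the bench at the centre of the box; the point is about 67 mm above the bench while off and 58 mm when on.
- key_box: Key box: a loose white box, 90 x 150 x 33 mm, about 0.7 kg, on rubber feet, with two grey keys on top, 80 mm apart centre to centre along its y axis: the round one on its +y side, the square one on its -y side. Origin at the centre of its underside, z up. It may be turned any way.
- round_key (a joint): Travel of the round key in m: 0 up, 0.006 fully down. A spring pushes it back: 1.2 N starts it, 4.8 N holds it fully down.
- round_key_top (a point): Centre of the top of the round key (36 mm across), 44 mm above the bench while up; moves with the key.
- square_key (a joint): Travel of the square key in m: 0 up, 0.006 fully down; same spring. Not to be pressed.
- square_key_top (a point): Centre of the top of the square key (34 x 34 mm), 44 mm above the bench while up.
- label_roll: Loose roll of labels, 58 mm across, 24 mm high, lying flat behind the work. Origin under its centre. Bystander.
- bench_timer: Loose count-down timer, 64 x 64 x 22 mm, lying near the front edge of the bench. Origin under its centre. Bystander.
- marker: Loose marker pen, 134 mm long, 15 mm thick, lying near the front edge. Origin under its centre. Bystander.
- forceps: Loose steel forceps, 128 mm long, 8 mm high, lying near the front edge. Origin under its centre. Bystander.

How it is judged:
On the way, in this order (a step that is already met when the one before it is completed fails the run):
1. the spinner's lid is shut (value of joint lid below 0.05 rad), for 0.2 s.
2. the rocker of the power box is tipped on (value of joint rocker above 0.3 rad), for 0.2 s.
At the end, for the whole second after the job is handed in: The lid is shut (within 0.05 rad), the rocker is on (over 0.30 of 0.36 rad), and the fingers hold the round key at least 4.5 of its 6 mm down with more than 1.5 N, the square key up (value of joint lid below 0.05 rad and value of joint rocker above 0.3 rad and value of joint round_key above 0.0045 m and contact force between the fingers and round_key above 1.5 N and value of joint square_key below 0.0015 m); the arm keeps its last pose, push and grip.
It fails at once if the square key is pressed (over 2.5 mm) (value of joint square_key above 0.0025 m).
It fails at once if the rocker is tipped while the lid is still open (value of joint rocker above 0.15 rad and value of joint lid above 0.1 rad).
It fails at once if the round key is pressed before the lid is shut and the rocker on (value of joint round_key above 0.003 m and (value of joint lid above 0.1 rad or value of joint rocker below 0.25 rad)).
It fails at once if the power box or the key box is lifted, tipped or shoved over 30 mm (height (world z) of any of power_box, key_box above 0.012 m or angle between any of power_box, key_box's own z axis and vertical above 0.15 rad or distance of any of power_box, key_box from where it was at the start of the episode above 0.03 m).
It fails at once if another loose thing is moved over 30 mm or lifted (distance of any of label_roll, bench_timer, marker, forceps from where it was at the start of the episode above 0.03 m or height (world z) of any of label_roll, bench_timer, marker, forceps above 0.02 m).
It also fails if it takes over 54 s, if anything falls off the work surface, if the arm or the gripper's body presses on something with over 40 N, if the wrist force passes 120 N, or if a joint passes its speed limit or range.

## Robot

A 7-joint arm with a two-finger parallel gripper is mounted at the origin on a cart in front of the work surface, level with it; the furniture and walls round the work are solid. World frame = base frame: x ahead of the robot, y to its left, z up, the work surface at z = 0. Lengths are in m, angles in rad, forces in N, time in s.
With the tool pointing down it reaches from about 0.4 to 0.85 m from the base axis. Payload 4.5 kg.
Tool frame: the origin (TCP) lies at the very end of the fingers, on their centre line; the grasp point (between the pads) lies 19 mm behind it (r.grip_point_offset is the distance from the TCP to the grasp point, in m); y points along the fingers, x is the direction in which the jaws open and shut, and the axes are right-handed (so a half turn about y gives the same grasp; the last joint's range is limited). The gripper opens to 88 mm and grips with 3 to 60 N. Pads are 18 mm wide; open, the fingers measure 123 mm over their backs; the gripper's body (75 mm by 187 mm) begins 45 mm behind the grasp point.
Start: joints at [1.181, 0.689, -0.195, 1.565, 0.157, 0.902, -0.215], TCP at [0.257, -0.57, 0.239] pointing down, gripper open.
Joint ranges: [-3.01, 3.01], [-0.46, 2.08], [-1.47, 1.51], [0.13, 2.56], [-1, 4.14], [0.04, 2.09], [-2.66, 2.66]. Speed limits (rad/s): [2.57, 2.57, 3.14, 3.14, 3.14, 3.14, 3.14].

## Interface

Orientations are given as a unit quaternion [x, y, z, w].
In Python, from plant import get_state, snapshot, camera_params, job, r gives the robot as it stands.
- The arm moves only by the tool carry_out, never from a script. Its arguments are lists of equal length, an entry for each row: "offset": the shift along the world's x, y, z in m, a list of three; "twist": the turn about the world's z in degrees. In form: {"offset": [[tx, ty, tz], ...], "twist": [twist, ...]}. A call has 1 to 8 rows; each row shifts and turns the commanded pose from where the row before left it; what a row does not reach is not made up. A row lasts 1/8 s, in which the tool goes at most 62.5 mm and 10.7 degrees, less where a joint would pass 70% of its speed; a pose out of reach is approached as far as the arm can. A call with a gripper value outside its range is refused whole. "grip" is the finger opening in m, from 0 to 0.0881, set as the call begins (left out, the last holds). The fingers move at their own pace and stop on an object; "newtons" is the grip in N (left out, the last holds). Time passes only in rows, so rows that do not move let the fingers close. It gives the time, the measured TCP pose, the force and the opening at its end, in the units of the state.
- get_state(): the state, without advancing time (a new reading comes with each control period).
- snapshot(name): name is "scene" or "top"; returns the picture (384x512x3 uint8, red, green, blue); there is no depth.
- camera_params(name): a dict with "camera_matrix" (3x3 intrinsics, pixels), "dist_coeffs" ([k1, k2, p1, p2, k3] as OpenCV has them; the pictures are not rectified), "eye" and "orientation" of the camera in the world. Camera axes: x right, y up, looking along -z (the intrinsics and any distortion apply to the point x, -y, -z); pixel columns grow to the right and rows downward; lengths in m; the calibration is good to about 2 mm. A picture is of the moment at which its call begins. camera_params takes no time and is no camera call.
- job.finish_job(): hands the job in, once; it reports no verdict.
The state is a dict: "clock": time; "q": joint angles; "qd": joint speeds; "joint_torque": joint torques, N m; "tool_pos": TCP position; "eef_rot": TCP orientation; "contact_force": force on the tool from outside, world axes, zero at the start; "moment": the same for the moment, N m; "opening": opening from 0.0 (shut) to 1.0 (fully open).
Only numpy, scipy, OpenCV 4.12 (cv2) and the standard library are available. Lean on these libraries where they do the work, as an engineer would, in place of code of your own. Each camera call takes 0.05 s, during which the arm holds its last target. There are 200 camera calls.

## Working session

There is one attempt and no reset: what is moved stays moved. The work goes in short steps, Python scripts to look and compute and a tool call to move; the robot and the scene stay as the last step left them, time stands still between calls to the robot, and variables do not carry over. Pictures are saved under pics/ and viewed, about 8 in all and at most 12, crops included, and the job is handed in when it is done.

Besides the shell and the picture viewer there is one more tool, called after "Call:" as name(argument=value, ...) on one line, values as JSON. carry_out: Moves the arm, as the interface text tells. Its arguments: {"type":"object","properties":{"offset":{"type":"array"},"twist":{"type":"array"},"grip":{"type":"number"},"newtons":{"type":"number"}},"required":["offset","twist"]}

```bash
mkdir -p pics; cat > h.py <<'E'
import numpy as np, cv2
from plant import get_state, snapshot, camera_params, job, r
from scipy.spatial.transform import Rotation as R
def cam(n):
    c=camera_params(n); K=np.array(c["camera_matrix"],float); d=np.array(c["dist_coeffs"],float)
    o=np.array(c["orientation"],float); M=R.from_quat(o).as_matrix() if o.size==4 else o.reshape(3,3)
    return K,d,np.array(c["eye"],float),M
def ray(n,px):
    K,d,e,M=cam(n); u=cv2.undistortPoints(np.array(px,float).reshape(-1,1,2),K,d)[:,0]
    v=np.c_[u[:,0],-u[:,1],-np.ones(len(u))]@M.T
    return e,v
def onz(n,px,z):
    e,v=ray(n,px); return e+v*((z-e[2])/v[:,2])[:,None]
def proj(n,P):
    K,d,e,M=cam(n); p=(np.array(P,float).reshape(-1,3)-e)@M; p=p*[1,-1,-1]
    return cv2.projectPoints(p,np.zeros(3),np.zeros(3),K,d)[0][:,0]
def save(n,f):
    i=snapshot(n); cv2.imwrite("pics/"+f,i[:,:,::-1]); return i
E
python3 - <<'E'
from h import *
for n in("scene","top"):
    i=save(n,n+"0.png"); cv2.imwrite(f"pics/{n}0b.png",cv2.resize(i[:,:,::-1],(800,600),interpolation=cv2.INTER_CUBIC))
    c=camera_params(n); print(c)
s=get_state(); print(s["clock"],s["tool_pos"],s["eef_rot"],s["opening"],s["contact_force"])
E
```

```text
{'camera_matrix': array([[394.59746522,   0.        , 247.20030242],
       [  0.        , 394.59746522, 190.56093017],
       [  0.        ,   0.        ,   1.        ]]), 'dist_coeffs': array([-0.08152476,  0.        ,  0.        ,  0.        ,  0.        ]), 'eye': array([-0.0808586 ,  0.5803175 ,  0.57556807]), 'orientation': array([-0.20599412,  0.46154901,  0.78886936, -0.34960559])}
{'camera_matrix': array([[348.24014072,   0.        , 256.30337383],
       [  0.        , 348.24014072, 187.31585072],
       [  0.        ,   0.        ,   1.        ]]), 'dist_coeffs': array([-0.08242693,  0.        ,  0.        ,  0.        ,  0.        ]), 'eye': array([0.43874906, 0.01678747, 1.01261268]), 'orientation': array([-0.03954468,  0.05485686,  0.71090679, -0.70002749])}
0.1 [ 0.25676049 -0.56920465  0.23800146] [-0.59369766  0.38414863 -0.3831363   0.59427224] 1.0007666656383858 [ 0.13435677 -0.39247048 -0.34440525]
```

View pics/scene0b.png

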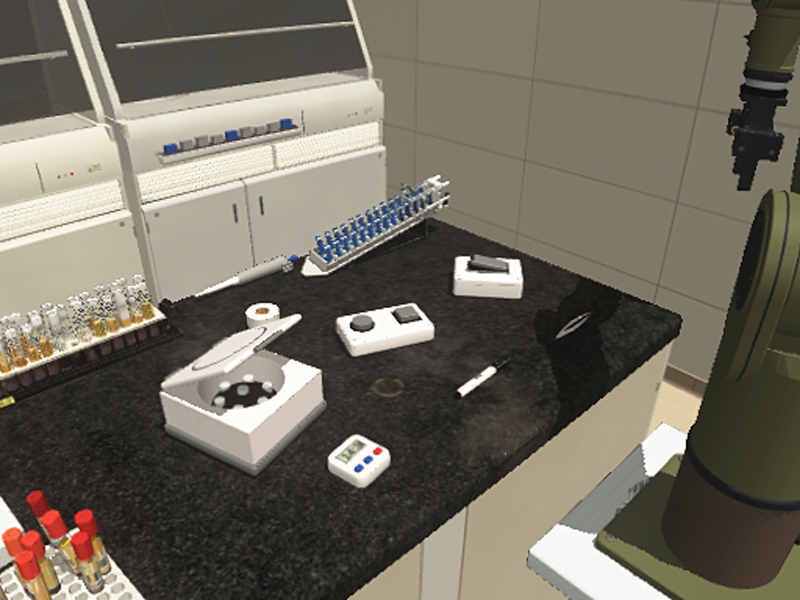

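View pics/top0b.png

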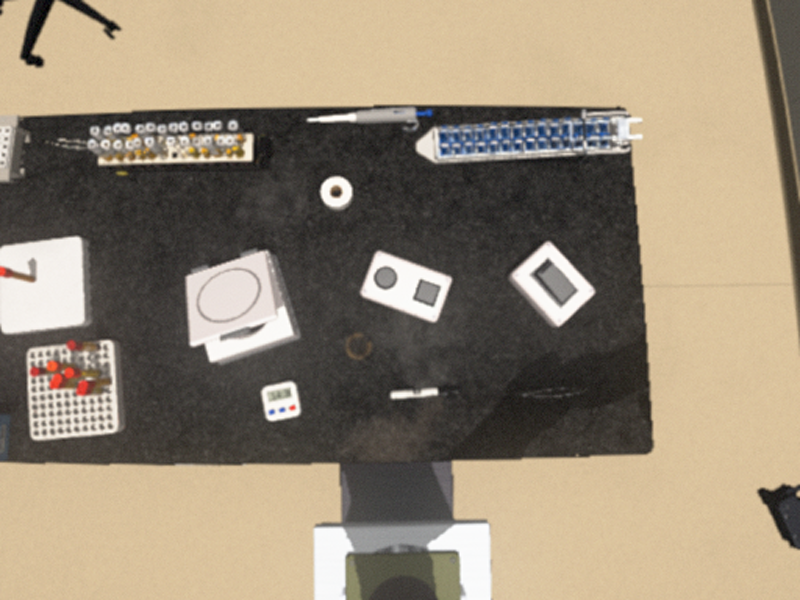

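Scene view (800x600): the spinner is at (245,400) with its lid partly open, the key box at (385,328) with the round key at (362,323), and the power box at (488,275). Top view: round key at (385,278), square key at (426,292), rocker at (555,282), spinner at (240,305). Next I'll zoom in on the rocker and measure.

```bash
python3 - <<'E'
from h import *
s=cv2.imread("pics/scene0.png"); t=cv2.imread("pics/top0.png")
a=cv2.resize(s[155:200,280:345],None,fx=6,fy=6,interpolation=cv2.INTER_CUBIC)
b=cv2.resize(t[150:212,320:385],None,fx=6,fy=6,interpolation=cv2.INTER_CUBIC)
c=np.zeros((372,800,3),np.uint8); c[:a.shape[0],:a.shape[1]]=a; c[:b.shape[0],400:400+b.shape[1]]=b
cv2.imwrite("pics/crop1.png",c)
# white bodies in top view
hsv=cv2.cvtColor(t,cv2.COLOR_BGR2HSV)
w=((hsv[...,2]>150)&(hsv[...,1]<50)).astype(np.uint8)
cs,h=cv2.findContours(w,cv2.RETR_CCOMP,cv2.CHAIN_APPROX_NONE)
for i,k in enumerate(cs):
    x,y,_,_=cv2.boundingRect(k); A=cv2.contourArea(k)
    if A<60 or not(110<x<390 and 140<y<280): continue
    (cx,cy),_,_=rr=cv2.minAreaRect(k)
    z=.043 if cx>320 else .033
    if h[0][i][3]>=0: z={True:.056,False:.044}[cx>320]
    P=onz("top",cv2.boxPoints(rr),z)
    print(i,h[0][i][3],A,np.round((cx,cy),1),z,onz("top",[(cx,cy)],z).round(3),"edges",(P[1]-P[0]).round(3),(P[2]-P[1]).round(3))
E
```

```text
13 -1 97.0 [264.5 251.4] 0.033 [[ 0.39  -0.025  0.033]] edges [ 0.006 -0.081  0.   ] [-0.013 -0.001  0.   ]
14 -1 472.5 [179.4 256.4] 0.033 [[0.38  0.211 0.033]] edges [ 0.012 -0.063  0.   ] [-0.062 -0.013  0.   ]
92 -1 1573.5 [259.5 183. ] 0.033 [[ 0.583 -0.015  0.033]] edges [ 0.086 -0.031  0.   ] [-0.054 -0.141  0.   ]
93 92 207.5 [272.7 187.1] 0.044 [[ 0.569 -0.051  0.044]] edges [ 0.042 -0.015  0.   ] [-0.014 -0.04   0.   ]
94 92 176.0 [246.  177.5] 0.044 [[0.597 0.023 0.044]] edges [ 0.03 -0.03  0.  ] [-0.03  -0.029  0.   ]
95 -1 3437.0 [148.4 197.2] 0.033 [[0.546 0.301 0.033]] edges [ 0.058 -0.181  0.   ] [-0.164 -0.056  0.   ]
96 95 114.5 [154.7 212.4] 0.044 [[0.502 0.279 0.044]] edges [ 0.02  -0.082  0.   ] [-0.016 -0.004  0.   ]
97 -1 1515.5 [353.7 181.3] 0.043 [[ 0.582 -0.283  0.043]] edges [ 0.068 -0.078  0.   ] [-0.1   -0.085  0.   ]
98 97 448.5 [354.2 180.4] 0.056 [[ 0.583 -0.281  0.056]] edges [ 0.031 -0.036  0.   ] [-0.063 -0.054  0.   ]
```

View pics/crop1.png

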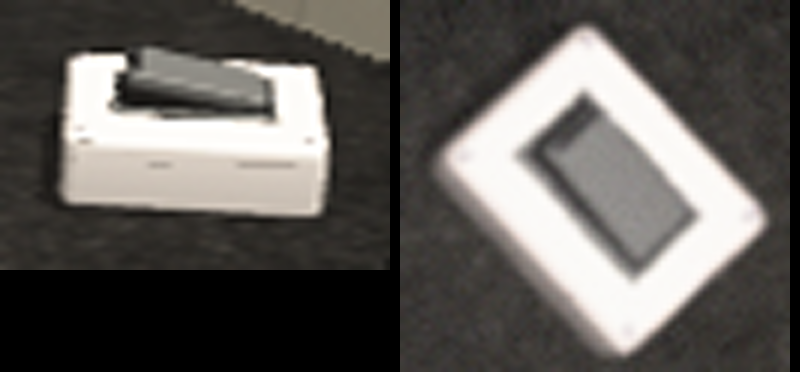

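The crop shows the raised end, with its dark bar, at the upper left of the rocker in the top view. That is towards (+x,+y), and the scene view agrees. Next is the spinner, from its foot corners.

```bash
python3 - <<'E'
from h import *
k=512/800
P=onz("scene",np.array([(167,427),(255,474),(326,405)])*k,0.0); print(P.round(3),np.linalg.norm(P[1]-P[0]),np.linalg.norm(P[1]-P[2]))
c=(P[0]+P[2])/2; print("centre",c.round(3),"yaw",np.arctan2(*(P[0]-P[1])[[1,0]]),np.arctan2(*(P[1]-P[2])[[1,0]])-np.pi/2)
print("top foot corner right",onz("top",[(300*k,338*k),(217*k,362*k)],0.01).round(3))
s=get_state(); print(R.from_quat(s["eef_rot"]).as_matrix().round(2))
# two-view check of round key centre and spinner
print("scene key",onz("scene",[(362*k,323*k),(409*k,314*k)],.044).round(3))
print("scene rocker raised end proj", (proj("scene",[[.602,-.266,.067],[.582,-.283,.055]])/k).round(), (proj("top",[[.602,-.266,.067]])/k).round())
E
```

```text
[[0.614 0.37  0.   ]
 [0.454 0.324 0.   ]
 [0.503 0.173 0.   ]] 0.16629971526819728 0.15946555119926187
centre [0.558 0.271 0.   ] yaw 0.27656816679946294 0.31600109610867744
top foot corner right [[0.492 0.18  0.01 ]
 [0.45  0.333 0.01 ]]
[[ 0.41 -0.    0.91]
 [-0.91  0.    0.41]
 [-0.   -1.   -0.  ]]
scene key [[ 0.587  0.032  0.044]
 [ 0.556 -0.045  0.044]]
scene rocker raised end proj [[475. 255.]
 [488. 262.]] [[546. 270.]]
```

The foot measures 166 x 159 mm as it should, so the spinner centre is about (0.557, 0.271) with yaw about 0.3. I'll close the fingers and move over there.

Call:
carry_out(offset=[[0.015,0.04,0.005],[0.02,0.05,0.005],[0.02,0.05,0.005],[0.02,0.05,0.005],[0.02,0.05,0],[0.02,0.05,0],[0.02,0.05,0],[0.02,0.05,0]], twist=[0,0,0,0,0,0,0,0], grip=0, newtons=20)

```text
clock: 1.1
tool_pos: [0.4124, -0.1781, 0.2587]
eef_rot: [0.594, -0.384, 0.384, -0.594]
contact_force: [1.3, -0.2, -0.3]
opening: 0.119
```

Call:
carry_out(offset=[[0.02,0.05,0],[0.02,0.05,0],[0.02,0.05,0],[0.02,0.05,0],[0.02,0.05,0],[0.02,0.05,0],[0.01,0.05,0],[0.01,0.04,0]], twist=[0,0,0,0,0,0,0,0])

```text
clock: 2.1
tool_pos: [0.5518, 0.2127, 0.2583]
eef_rot: [0.594, -0.383, 0.383, -0.594]
contact_force: [0.6, -0.9, -0.1]
opening: 0.005
```

Call:
carry_out(offset=[[0,0.03,0],[0,0.028,0],[0,0,-0.03],[0,0,-0.03],[0,0,-0.02],[0,0,0]], twist=[0,0,0,0,0,0])

```text
clock: 2.85
tool_pos: [0.5507, 0.2676, 0.1769]
eef_rot: [0.595, -0.384, 0.383, -0.593]
contact_force: [-0.3, -0.3, -0.0]
opening: 0.006
```

```bash
python3 - <<'E'
from h import *
i=save("scene","s1.png"); t=save("top","t1.png")
c=np.hstack([cv2.resize(i[110:310,80:260],(400,444)),cv2.resize(t[120:270,80:215],(400,444))])[:,:,::-1]
cv2.imwrite("pics/c1.png",c)
E
```

```text
(no output)
```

View pics/c1.png

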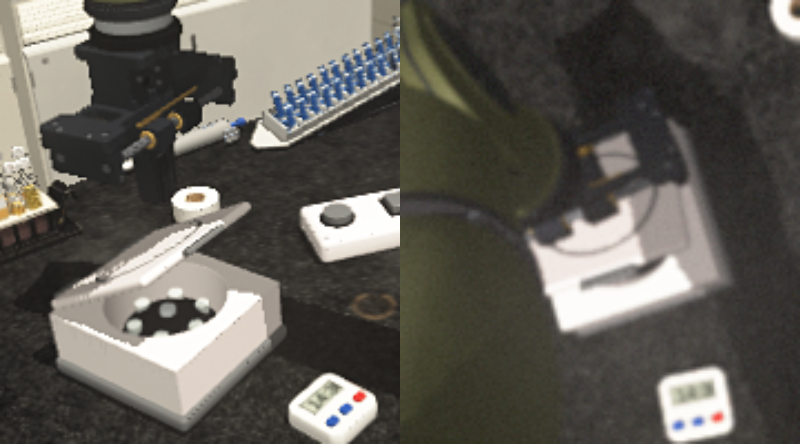

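The fingertip is above the middle of the lid, at (150,200) in the left half of the crop. Now I push down.

Call:
carry_out(offset=[[0,0,-0.012],[0,0,-0.012],[0,0,-0.012],[0,0,-0.012],[0,0,-0.012],[0,0,-0.012],[0,0,-0.012],[0,0,0]], twist=[0,0,0,0,0,0,0,0])

```text
clock: 3.95
tool_pos: [0.5514, 0.268, 0.0935]
eef_rot: [0.595, -0.384, 0.383, -0.593]
contact_force: [-0.3, -0.1, -0.7]
opening: 0.008
```

Call:
carry_out(offset=[[0,0,-0.004],[0,0,-0.003],[0,0,0],[0,0,0]], twist=[0,0,0,0])

```text
clock: 4.45
tool_pos: [0.5522, 0.2683, 0.0879]
eef_rot: [-0.594, 0.384, -0.384, 0.594]
contact_force: [0.8, -0.3, -0.6]
opening: 0.006
```

Call:
carry_out(offset=[[0,0,-0.003],[0,0,-0.003],[0,0,0],[0,0,0]], twist=[0,0,0,0])

```text
clock: 4.95
tool_pos: [0.5524, 0.2684, 0.0852]
eef_rot: [-0.593, 0.383, -0.384, 0.594]
contact_force: [-6.2, -2.8, 25.3]
opening: 0.004
```

```bash
python3 - <<'E'
from h import *
i=save("scene","s2.png"); 
cv2.imwrite("pics/c2.png",cv2.resize(i[110:310,80:260],(540,600))[:,:,::-1])
E
```

```text
(no output)
```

View pics/c2.png

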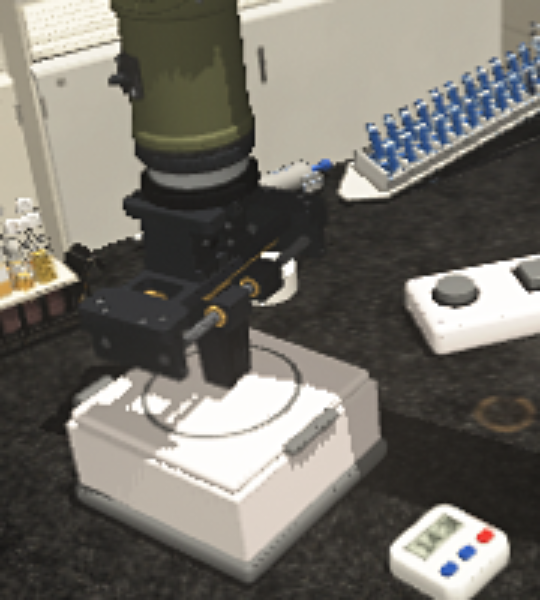

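The lid lies flat and shut with 25 N of push on it. Now I go up and over to the rocker.

Call:
carry_out(offset=[[0,0,0.03],[0,0,0.04],[0,-0.03,0.03],[0.006,-0.05,0],[0.006,-0.05,0],[0.006,-0.05,0],[0.006,-0.05,0],[0.006,-0.05,0]], twist=[0,0,0,0,0,0,0,0])

```text
clock: 6.0
tool_pos: [0.5822, -0.0134, 0.1817]
eef_rot: [-0.594, 0.384, -0.384, 0.594]
contact_force: [-0.4, -0.3, 0.3]
opening: 0.005
```

Call:
carry_out(offset=[[0.006,-0.05,0],[0.006,-0.05,0],[0.005,-0.05,0],[0.003,-0.05,0],[0,-0.03,0],[0,-0.024,-0.02],[0,0,-0.05],[0,0,0]], twist=[0,0,0,0,0,0,0,0])

```text
clock: 7.0
tool_pos: [0.5984, -0.2638, 0.1069]
eef_rot: [0.595, -0.387, 0.38, -0.594]
contact_force: [-0.8, 0.1, -0.4]
opening: 0.002
```

```bash
python3 - <<'E'
from h import *
i=save("scene","s3.png"); t=save("top","t3.png")
c=np.hstack([cv2.resize(i[90:250,210:370],(400,400)),cv2.resize(t[110:240,290:420],(400,400))])[:,:,::-1]
cv2.imwrite("pics/c3.png",c); s=get_state(); print(s["tool_pos"],s["contact_force"])
E
```

```text
[ 0.60228219 -0.26453217  0.11155096] [ 0.9028451  -0.44331815 -0.04856048]
```

View pics/c3.png

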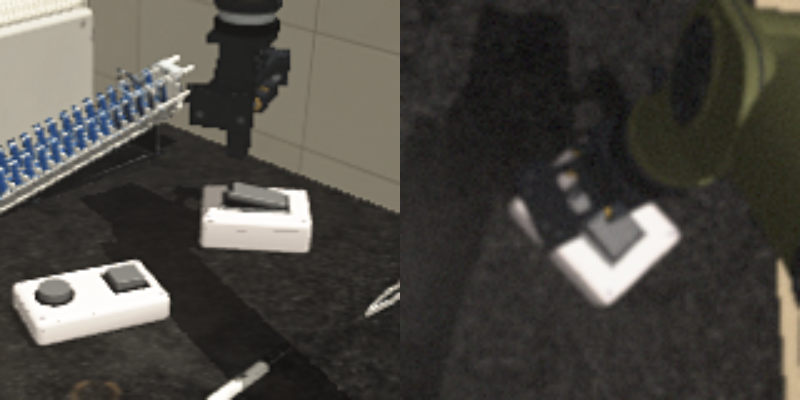

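The fingertip is straight above the raised rocker end (crop pixels (240,155) over (237,187)). I press.

Call:
carry_out(offset=[[0,0,-0.015],[0,0,-0.015],[0,0,-0.008],[0,0,-0.006],[0,0,-0.005],[0,0,-0.003],[0,0,0],[0,0,0]], twist=[0,0,0,0,0,0,0,0])

```text
clock: 8.1
tool_pos: [0.6017, -0.2662, 0.0598]
eef_rot: [0.594, -0.384, 0.384, -0.594]
contact_force: [-1.0, -1.4, 0.8]
opening: 0.005
```

Call:
carry_out(offset=[[0,0,-0.002],[0,0,0],[0,0,0]], twist=[0,0,0])

```text
clock: 8.48
tool_pos: [0.602, -0.266, 0.0579]
eef_rot: [0.594, -0.384, 0.384, -0.594]
contact_force: [-0.3, 0.0, 2.0]
opening: 0.008
```

Call:
carry_out(offset=[[0,0,-0.002],[0,0,-0.001],[0,0,0],[0,0,0]], twist=[0,0,0,0])

```text
clock: 8.98
tool_pos: [0.6024, -0.2657, 0.055]
eef_rot: [-0.594, 0.383, -0.384, 0.594]
contact_force: [-0.4, 0.5, 4.7]
opening: 0.006
```

Call:
carry_out(offset=[[0,0,-0.002],[0,0,0],[0,0,0]], twist=[0,0,0])

```text
clock: 9.35
tool_pos: [0.6025, -0.2657, 0.0545]
eef_rot: [-0.594, 0.383, -0.384, 0.594]
contact_force: [-3.1, 1.0, 14.5]
opening: 0.007
```

It has bottomed out at 14.5 N. I lift and go above the round key.

Call:
carry_out(offset=[[0,0,0.03],[0,0,0.03],[0,0.04,0.02],[0,0.05,0],[0,0.05,0],[-0.002,0.05,0],[-0.002,0.05,0],[-0.002,0.047,0]], twist=[0,0,0,0,0,0,0,0])

```text
clock: 10.35
tool_pos: [0.5955, 0.0231, 0.1322]
eef_rot: [0.594, -0.384, 0.383, -0.594]
contact_force: [0.2, 0.4, 0.4]
opening: 0.007
```

Call:
carry_out(offset=[[0,0,-0.03],[0,0,-0.025],[0,0,0],[0,0,0]], twist=[0,0,0,0])

```text
clock: 10.85
tool_pos: [0.5964, 0.0212, 0.0782]
eef_rot: [-0.594, 0.384, -0.384, 0.594]
contact_force: [0.6, 0.3, -0.1]
opening: 0.005
```

```bash
python3 - <<'E'
from h import *
i=save("scene","s4.png"); t=save("top","t4.png")
c=np.hstack([cv2.resize(i[110:270,190:350],(480,480)),cv2.resize(t[120:220,200:300],(320,320)).repeat(1,0) if 0 else cv2.copyMakeBorder(cv2.resize(t[120:240,200:300],(320,384)),0,96,0,0,0)])[:,:,::-1]
cv2.imwrite("pics/c4.png",c); p=get_state()["tool_pos"]; print(p,proj("scene",[p]))
E
```

```text
[0.59679445 0.02113124 0.07872445] [[232.10578652 192.19955118]]
```

View pics/c4.png

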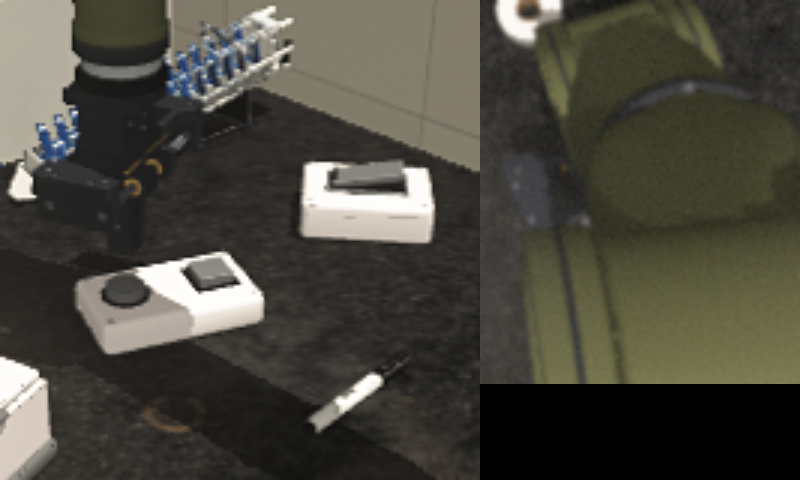

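The rocker now has its near end up, so it is on. The fingertip is straight above the round key (tip at (125,250), key at (126,286) in the crop). I press.

Call:
carry_out(offset=[[-0.002,0.002,-0.015],[0,0,-0.012],[0,0,-0.006],[0,0,-0.003],[0,0,-0.002],[0,0,-0.002],[0,0,0],[0,0,0]], twist=[0,0,0,0,0,0,0,0])

```text
clock: 11.95
tool_pos: [0.5934, 0.0233, 0.0384]
eef_rot: [0.594, -0.384, 0.383, -0.594]
contact_force: [-4.9, -0.1, 8.1]
opening: 0.003
```

Call:
carry_out(offset=[[0,0,-0.001],[0,0,-0.001],[0,0,0],[0,0,0]], twist=[0,0,0,0])

```text
clock: 12.45
tool_pos: [0.5934, 0.0233, 0.0381]
eef_rot: [0.594, -0.384, 0.384, -0.594]
contact_force: [-7.1, -0.1, 20.7]
opening: 0.009
```

```bash
python3 - <<'E'
from h import *
i=save("scene","s5.png"); cv2.imwrite("pics/c5.png",cv2.resize(i[110:330,90:350],(709,600))[:,:,::-1])
s=get_state(); print(s["tool_pos"],s["contact_force"])
E
```

```text
[0.59343447 0.02328898 0.03813927] [-7.40387483  0.22351932 21.65826926]
```

View pics/c5.png

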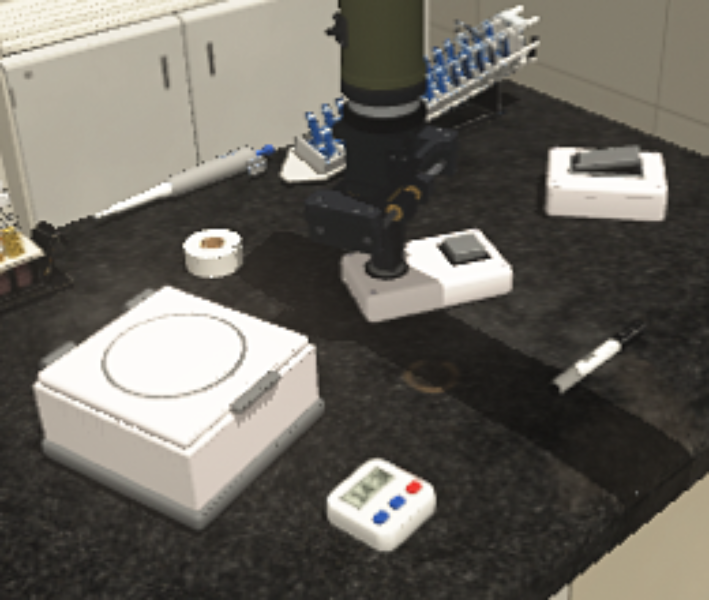

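The lid is shut, the rocker is on, and the fingers hold the round key down at (387,268) in the crop. The square key at (465,248) is still up, and the other things are where they were. I hand the job in.

```bash
python3 -c "
from plant import job; print(job.finish_job())"
```

```text
the job is handed in; nothing more can be done
None
```

I shut the lid, tipped the rocker on, then pressed the round key and handed the job in with the fingers still holding it down, at about 12.5 s of the 54 s allowed.

- **Lid:** pushed down with 25 N, and it lies flat in the last picture.
- **Rocker:** bottomed out at 14.5 N with the fingertip at 54.5 mm, where I expected about 58 mm. The picture shows it tipped on.
- **Round key:** held down with about 21 N. The fingertip reads 38.1 mm, which matches full travel. There is also a steady sideways force of about 7 N, but no shift of the key box was visible.
- **Everything else:** the square key looks untouched. The label roll, timer and marker look unmoved; the forceps were outside the last picture, and the arm did not work near them.

One measurement disagreed: the two cameras placed the round key about 10 mm apart. I trusted the top view, and the press went in cleanly. The hand-in gave no verdict.

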